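# Index the type turret to the job's count and mark the tag

### The job

The card in the red-framed pocket of the job rack shows two, three or four dots: nudge the marking press's turret slowly anticlockwise (seen from above) by its upright posts exactly that many clicks, letting it come to rest in every click and never overrunning. Then press the type that now stands at the red pointer straight down until you feel it bear on the copper tag with about 12 N (never over 16 N on the tag), hold it there for half a second, and let it spring back up. Never push the turret or a type with more than 25 N, leave the other types up, and leave the rest of the bench undisturbed.

Things in the scene. Friction and masses are not known exactly. Their poses are not given: they have to be found in the camera images.
- job (a point): Centre of the red-framed pocket of the job rack, a dark wooden board 85 x 260 x 6 mm with three framed pockets 85 mm apart, lying fixed on the bench. The card lying in the red frame is the job in hand; its black dots, 2, 3 or 4, are the number of clicks.
- card2: White job card 60 x 66 x 2 mm with two black dots, lying in one of the rack's pockets; origin under its centre. It is the job only if it lies in the red frame.
- card3: Like card2, with three black dots.
- card4: Like card2, with four black dots.
- press: Green rotary marking press, fixed: base plate 170 x 280 x 18 mm, origin on the turret's axis at bench height, z up. Its +y axis points from the turret's axis to the working station, over the copper tag. A red pointer (post 45 mm beside the station, top 100 mm above the bench) marks the station; under the disc on the -y side works a sprung roller.
- hub (a point): Centre of the top of the turret's dark hub (44 mm diameter), on the turret's upright axis, 112 mm above the bench. Around it an aluminium six-armed disc, top 97 mm above the bench, carries six upright types: round posts 14 to 16 mm thick, 65 mm from the axis, standing from 97 to 150 mm above the bench, with 49 to 51 mm of clear space between neighbours.
- turret (a joint): Turret angle, rad, growing anticlockwise seen from above. Six click positions 1.0472 apart (0, 1.0472, 2.0944 ...); stops let it turn from -0.35 to 5.6 only. At k x 1.0472 type k is in the station. In general type k stands (this value - k x 1.0472) anticlockwise from the press's +y, seen from the axis. It starts at rest in click 0.
- station (a point): Working station: where the centre of a type's top stands when that type is in the station, 65 mm from the axis along the press's +y, 150 mm above the bench. Pushing a post sideways out of a click takes about 5 N; the resistance falls to nothing half way (30 degrees), then the turret snaps into the next click by itself and holds there.
- top0 (a point): Centre of the top of type 0, the one with the white cap (all others are brass), which starts in the station; it turns with the turret. Seen from above, types 1, 2, 3, 4, 5 follow clockwise from it, so turning anticlockwise brings types 1, 2, 3, 4 to the station in turn.
- face2: Marking face of type 2: steel block 10 x 12 x 12 mm, origin at its underside, 80 mm below the type's top. Pushed down at the station, it meets the copper tag (40 x 76 x 4 mm, loose on a sprung pad) after 5 to 23 mm: the bed's height differs from job to job, is not reported and must be felt. From the touch on, the pad yields about 1 mm per 4.5 N.
- face3: Marking face of type 3, like face2.
- face4: Marking face of type 4, like face2.
- type0 (a joint): How far type 0 is pushed down, m (0 up, at most 0.030). A return spring lifts it again: pushing it down without touching the tag takes about 1.3 N at the start plus 0.12 N per mm.
- type1 (a joint): How far type 1 is pushed down, m (0 up), like type 0.
- type2 (a joint): How far type 2 is pushed down, m (0 up), like type 0.
- type3 (a joint): How far type 3 is pushed down, m (0 up), like type 0.
- type4 (a joint): How far type 4 is pushed down, m (0 up), like type 0.
- type5 (a joint): How far type 5 is pushed down, m (0 up), like type 0.
- typecase: Bystander: wooden block 150 x 220 x 30 mm set with short brass and dark type, 45 mm high in all; origin under its centre.
- tin: Bystander: open steel tin tray 130 x 180 x 30 mm with brass slugs; origin under its centre.
- pallet: Bystander beside the press: steel hand type-holder, bar 22 mm wide, 20 mm high, 167 mm long, lying along its y axis; origin under the bar.
- tagstack: Bystander beyond the press's work bed: stack of spare copper tags 40 x 76 x 16 mm; origin under its centre.
- brush: Bystander: brush lying along its x axis, about 20 mm high.
- jar: Bystander: glass jar, 60 mm diameter, 70 mm high; origin under its centre.

How it is judged:
By the outcome, as a careful person would: the job done as asked, in the order asked, and still so for the second after the job is handed in, with the robot touching nothing.
It also fails if it takes over 72 s, if anything falls off the work surface, if the arm or the gripper's body presses on something with over 40 N, if the wrist force passes 120 N, or if a joint passes its speed limit or range.

### The arm

A 6-joint arm with a two-finger parallel gripper is mounted at the origin on the work surface. World frame = base frame: x ahead of the robot, y to its left, z up, the work surface at z = 0. Lengths are in mm, angles in degrees, forces in N, time in s.
With the tool pointing down it reaches from about 325 to 775 mm from the base axis. Payload 9.3 kg.
Tool frame: the origin (TCP) lies on the centre line of the jaws, within the pads' length; the fingertips stand 22 mm ahead of it and the grasp point (between the pads) lies 3 mm ahead of it (tips_ahead is the distance from the TCP to the fingertips, in mm); x points along the fingers, y is the direction in which the jaws open and shut, and the axes are right-handed (so a half turn about x gives the same grasp; the last joint's range is limited). The gripper opens to 85 mm and grips with 20 to 120 N. Pads are 22 mm wide; open, the fingers measure 114 mm over their backs; the gripper's body (76 mm by 85 mm) begins 54 mm behind the grasp point. The pads swing forward as they close: fully open they stand 13 mm farther back than shut.
Start: joints at [-8.743, 14.817, 1.232, 76.415, 0, 81.257], TCP at [549.997, -0.004, 253.279] pointing down, gripper open.
Joint ranges: [-174.27, 174.27], [-52.1, 104.24], [-59.71, 78.15], [-110.17, 111.67], [-87.03, 83.33], [-180, 180]. Speed limits (degrees/s): [127.2, 127.2, 159.86, 180, 180, 180].

### API

Orientations are given as [roll, pitch, yaw] about the fixed x, y, z axes, in that order (R = Rz(yaw) Ry(pitch) Rx(roll)).
In Python, from rig import * gives the robot as it stands.
- The arm moves only by the tool servo_tool, never from a script. Its arguments are lists of equal length, an entry for each row: "angular": the turn, a rotation vector about the world's x, y, z in rad, a list of three; "translation": the shift along the world's x, y, z in m, a list of three; "grip": the gripper's target within -1 to 1 (fully open at 1, half-way at 0, shut at -1). In form: {"angular": [[ax, ay, az], ...], "translation": [[x, y, z], ...], "grip": [grip, ...]}. A call has 1 to 8 rows; each row is the pose to reach, as a shift and turn from the pose commanded when the call began; what a row does not reach only later rows make up. A row lasts 1/12 s, in which the tool goes at most 41.7 mm and 7.16 degrees, less where a joint would pass 70% of its speed; a pose out of reach is approached as far as the arm can. A call with a gripper value outside its range is refused whole. The fingers move at their own pace and stop on an object; "force" is the grip in N (left out, the last holds). Time passes only in rows, so rows that repeat a pose let the fingers close. It gives the time, the measured TCP pose, the force and the opening at its end, in the units of the state.
- sense(): the state, without advancing time (a new reading comes with each control period).
- grab_frame(name): name is "scene" or "side" or "wrist"; returns (picture, depth): 480x640x3 uint8, red, green, blue; 480x640 float32, mm along the optical axis (not along the pixel's ray), 0 where there is no reading.
- get_calibration(name): a dict with "camera_matrix" (3x3 intrinsics, pixels), "R" (3x3) and "t" (3): a world point X has camera coordinates R X + t. Camera axes: x right, y down, z forward; pixel columns grow to the right and rows downward; lengths in mm; the calibration is good to about 2 mm. A picture is of the moment at which its call begins: read the wrist's pose just before it. get_calibration takes no time and is no camera call; for the wrist camera it gives the pose at the moment of the call.
- sign_off(): hands the job in, once; it reports no verdict.
The state is a dict: "time_s": time; "qpos": joint angles; "joint_velocities": joint speeds; "joint_torque": joint torques, N m; "tcp_pos": TCP position; "orientation": TCP orientation; "wrist_force": force on the tool from outside, world axes, zero at the start; "moment": the same for the moment, N m; "grip_width": finger opening in mm.
Only numpy, scipy, OpenCV 4.12 (cv2) and the standard library are available. Lean on these libraries where they do the work, as an engineer would, in place of code of your own. Each camera call takes 0.05 s, during which the arm holds its last target. There are 200 camera calls.

## Working session

There is one attempt and no reset: what is moved stays moved. The work goes in short steps, Python scripts to look and compute and a tool call to move; the robot and the scene stay as the last step left them, time stands still between calls to the robot, and variables do not carry over. Pictures are saved under pics/ and viewed, on a budget of 10 in all, crops included, one or two more only if the job needs it, and the job is handed in when it is done.

Besides the shell and the picture viewer there is one more tool, called after "Request:" as name(argument=value, ...) on one line, values as JSON. servo_tool: Moves the arm, as the interface text tells. Its arguments: {"type":"object","properties":{"angular":{"type":"array"},"translation":{"type":"array"},"grip":{"type":"array"},"force":{"type":"number"}},"required":["angular","translation","grip"]}

```bash
mkdir -p pics; ls; python3 - <<'E'
from rig import *
import cv2,numpy as np
s=sense();print({k:np.round(v,3).tolist() for k,v in s.items()})
a=[]
for n in("scene","side"):
    p,d=grab_frame(n);c=get_calibration(n);cv2.imwrite(f"pics/{n}0.png",p[...,::-1]);np.savez(f"{n}0.npz",p=p,d=d,K=c["camera_matrix"],R=c["R"],t=c["t"])
    print(n,np.round(-np.array(c["R"]).T@np.array(c["t"]),0))
E
```

```text
pics
{'time_s': 0.0, 'qpos': [-8.742, 14.851, 1.19, 76.414, -0.0, 81.258], 'joint_velocities': [-0.006, -0.029, -0.038, 0.034, -0.002, -0.013], 'joint_torque': [-0.0, -55.564, 34.454, 0.013, -0.0, 0.0], 'tcp_pos': [549.758, 0.042, 252.66], 'orientation': [-98.67, 89.924, 171.331], 'wrist_force': [-0.332, 0.776, -0.329], 'moment': [0.001, 0.011, 0.015], 'grip_width': 85.436}
scene [1212.  219. 1282.]
side [ 478. -969. 1304.]
```

View pics/scene0.png

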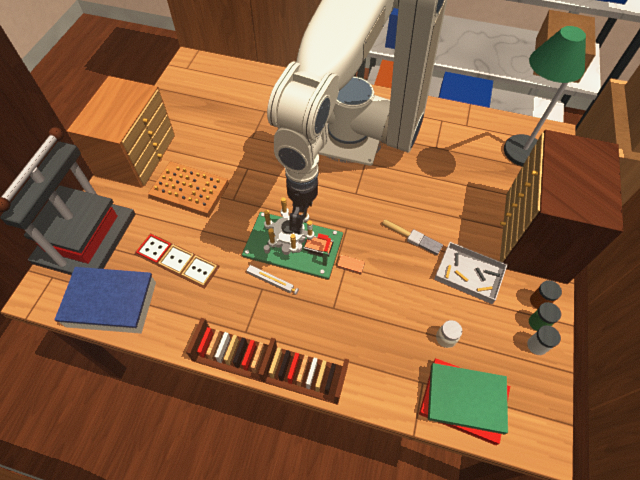

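View pics/side0.png

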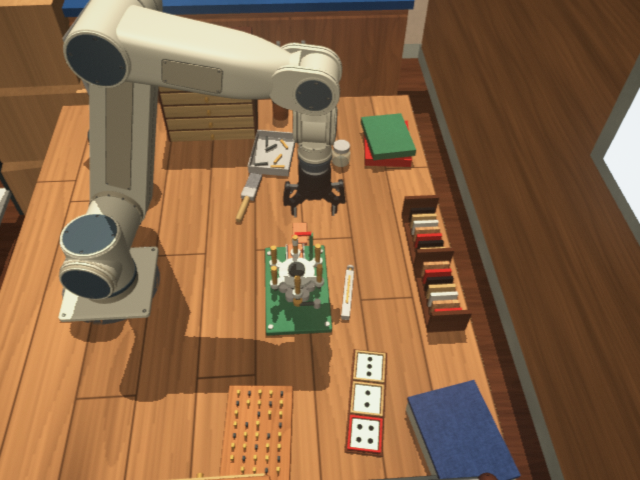

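The side view shows the red frame at about (366,434), apparently with 4 dots, and the press at about (297,290). I'll enlarge both and measure.

```bash
cat > h.py <<'E'
import numpy as np,cv2
class V:
    def __init__(s,n):
        z=np.load(n);s.p,s.d,s.K,s.R,s.t=[z[k] for k in("p","d","K","R","t")]
    def ray(s,u,v):
        return -s.R.T@s.t, s.R.T@np.linalg.inv(s.K)@np.array([u,v,1.])
    def onz(s,u,v,z):
        o,r=s.ray(u,v);return o+r*(z-o[2])/r[2]
    def pix(s,X):
        q=s.K@(s.R@np.array(X,float)+s.t);return q[:2]/q[2]
    def cloud(s):
        v,u=np.mgrid[:480,:640];P=np.stack([u,v,np.ones_like(u)],-1)@np.linalg.inv(s.K).T*s.d[...,None]
        return (P-s.t)@s.R
def cross(a,pa,b,pb):
    (o1,r1),(o2,r2)=a.ray(*pa),b.ray(*pb)
    k=np.linalg.lstsq(np.c_[r1,-r2],o2-o1,rcond=None)[0]
    A,B=o1+r1*k[0],o2+r2*k[1];return (A+B)/2,np.linalg.norm(A-B)
E
python3 - <<'E'
from h import *
a=V("scene0.npz");b=V("side0.npz")
for v,n in((a,"scene"),(b,"side")):
    C=v.cloud();h=cv2.cvtColor(v.p,cv2.COLOR_RGB2HSV)
    g=cv2.inRange(h,(60,90,40),(85,255,255))>0
    m=g&(C[...,2]>5)&(C[...,2]<30)&(abs(C[...,1])<330)&(C[...,0]<650)
    n_,l,st,ce=cv2.connectedComponentsWithStats(m.astype(np.uint8))
    P=C[m];print(n,m.sum(),"plate",np.round(cv2.minAreaRect(P[:,:2].astype(np.float32)),1) if 0 else cv2.minAreaRect(P[:,:2].astype(np.float32)),np.median(P[:,2]))
    w=(h[...,1]<60)&(h[...,2]>200)&(C[...,2]>120)&(C[...,2]<165)&(C[...,0]<650)&(C[...,1]<100)&(C[...,1]>-330)
    print("white",w.sum(),C[w].mean(0) if w.any() else 0, np.argwhere(w).mean(0)[::-1] if w.any() else 0)
s=b.p[230:345,255:365];s=cv2.resize(s,None,fx=4.5,fy=4.5,interpolation=2)
c=cv2.resize(b.p[340:460,335:395],None,fx=4,fy=4,interpolation=2)
o=np.zeros((520,740,3),np.uint8);o[:s.shape[0],:s.shape[1]]=s;o[:480,500:740]=c
cv2.imwrite("pics/crop1.png",o[...,::-1])
E
```

```text
scene 1401 plate ((503.30975341796875, -51.63035583496094), (170.65293884277344, 276.11834716796875), 0.49998533725738525) 17.637616334037872
white 0 0 0
side 1021 plate ((504.18414306640625, -54.22434997558594), (162.60267639160156, 276.8692626953125), 0.19666585326194763) 18.191449761845952
white 0 0 0
```

View pics/crop1.png

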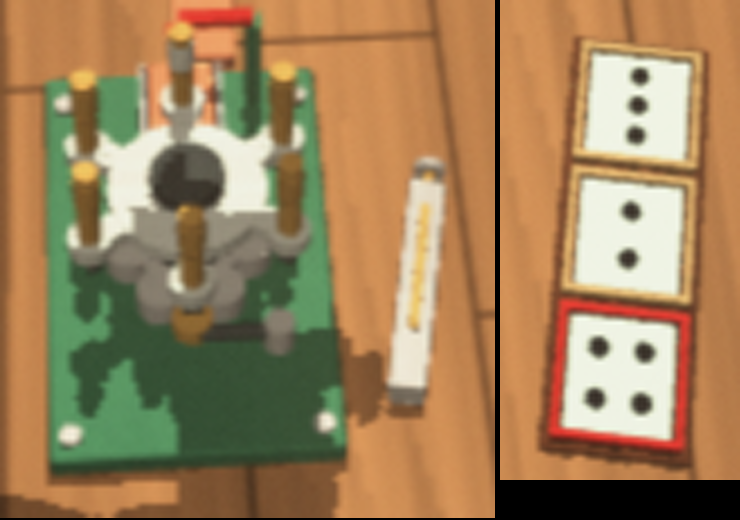

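The crop shows four dots in the red frame at crop (620,375), so the job is 4 clicks. The station lies towards world +y. Next: hub and type tops.

```bash
python3 - <<'E'
from h import *
from rig import *
b=V("side0.npz");a=V("scene0.npz")
f=lambda x,y:(x/4.5+255-.4,y/4.5+230-.4)
print("hub",b.onz(*f(188,177),112))
for q in((180,32),(83,80),(85,172),(190,215),(290,160),(284,71)):print(np.round(b.onz(*f(*q),150),1))
print("pointer",b.onz(*f(215,15),100))
p,d=grab_frame("wrist");c=get_calibration("wrist");np.savez("w0.npz",p=p,d=d,K=c["camera_matrix"],R=c["R"],t=c["t"])
s=cv2.resize(a.p[180:300,230:380],None,fx=3,fy=3,interpolation=2)
o=np.zeros((480,800,3),np.uint8);o[:360,:450]=s;o[:,450:]=0
o=np.zeros((600,800,3),np.uint8);o[:360,:450]=s;o[:240,460:780]=cv2.resize(p,(320,240),interpolation=3)
cv2.imwrite("pics/c2.png",o[...,::-1]);cv2.imwrite("pics/w0.png",p[...,::-1])
w=V("w0.npz");print(-w.R.T@w.t, w.R)
C=w.cloud();P=C[(C[...,2]>140)&(C[...,2]<160)&(w.d>0)];print(len(P))
m=((C[...,2]>145)&(C[...,2]<156)&(w.d>0)).astype(np.uint8)
n,l,st,ce=cv2.connectedComponentsWithStats(m)
for i in range(1,n):
    if st[i,4]>40:print("top",ce[i],st[i,4],C[l==i].mean(0))
E
```

```text
hub [504.98684907 -66.02201507 112.        ]
[504.5   9.6 150. ]
[448.2 -22.7 150. ]
[447.9 -88.  150. ]
[ 504.  -120.7  150. ]
[560.8 -86.5 150. ]
[562.1 -22.8 150. ]
pointer [527.32175088  64.21673735 100.        ]
[550.5423708   75.99827899 374.67899932] [[ 9.99998803e-01  4.01627332e-04 -1.49440105e-03]
 [ 8.26725331e-04 -9.55017244e-01  2.96549118e-01]
 [-1.30807654e-03 -2.96549999e-01 -9.55016433e-01]]
2727
top [257.25465839 239.04347826] 161 [505.57151483   8.04436506 150.59884177]
top [182.23611111 282.78703704] 216 [450.11138742 -24.66764639 150.5784895 ]
top [333.78915663 281.51807229] 166 [558.37875347 -23.57114115 150.55033283]
top [332.70558376 359.06091371] 197 [558.21893597 -88.63956386 150.2684016 ]
top [263.81220657 393.79342723] 213 [ 503.5407653  -121.00309306  150.5696396 ]
```

View pics/w0.png

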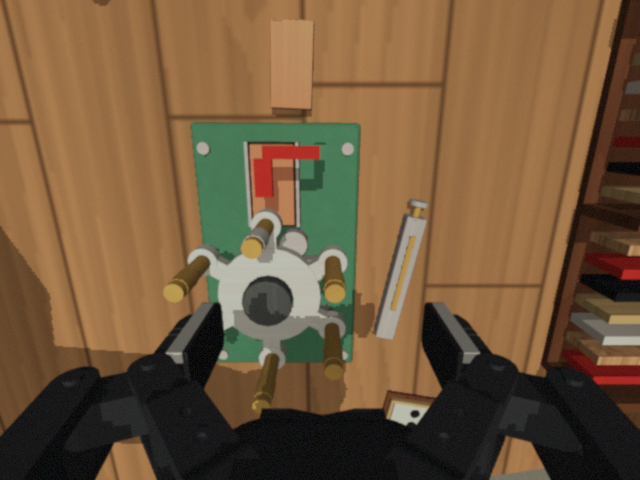

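View pics/c2.png

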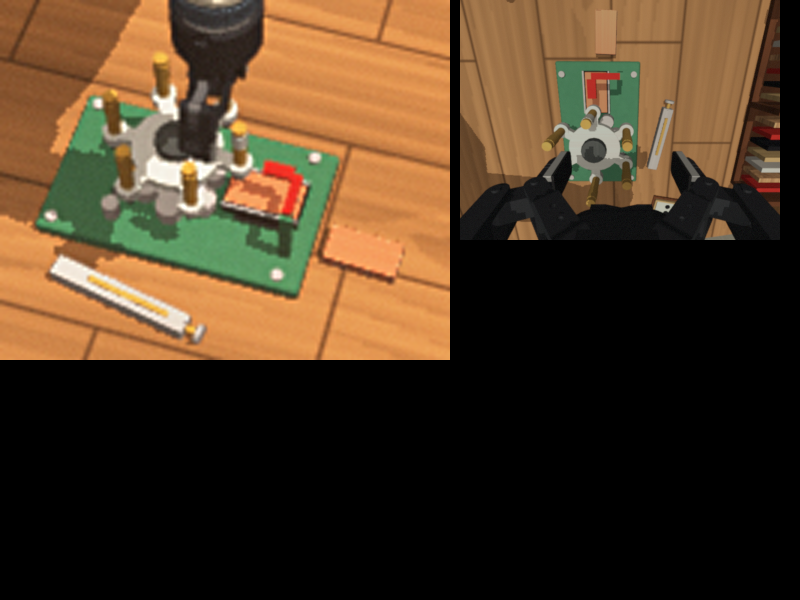

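Type 0, with the light cap ring, is at wrist pixel (257,239), in the station beside the red arm. The opposite tops give an axis of about (504.3, -56.6), R ≈ 64.6, press yaw ≈ -1°, so the station is about (505.3, 8.4).

The plan is to shut the jaws, come down outside the turret at +x, and push the post at (558,-89) straight along +y.

Request:
servo_tool(angular=[[0, 0, 0], [0, 0, 0], [0, 0, 0], [0, 0, 0], [0, 0, 0], [0, 0, 0], [0, 0, 0], [0, 0, 0]], translation=[[0.015, -0.03, 0], [0.03, -0.06, 0], [0.04, -0.09, 0], [0.042, -0.114, 0], [0.042, -0.114, -0.03], [0.042, -0.114, -0.06], [0.042, -0.114, -0.085], [0.042, -0.114, -0.085]], grip=[-1, -1, -1, -1, -1, -1, -1, -1], force=20)

```text
time_s: 0.82
tcp_pos: [589.7, -113.6, 163.1]
orientation: [-109.0, 89.5, 161.0]
wrist_force: [-0.3, 0.5, 0.5]
grip_width: 0.3
```

Request:
servo_tool(angular=[[0, 0, 0], [0, 0, 0], [0, 0, 0], [0, 0, 0], [0, 0, 0], [0, 0, 0]], translation=[[0, 0, -0.01], [0, 0, -0.02], [0, 0, -0.025], [0, 0, -0.025], [0, 0, -0.025], [0, 0, -0.025]], grip=[-1, -1, -1, -1, -1, -1])

```text
time_s: 1.32
tcp_pos: [592.4, -114.0, 144.1]
orientation: [70.3, 89.9, -19.7]
wrist_force: [-0.8, 0.1, 0.7]
grip_width: -0.4
```

```bash
cat > snap.py <<'E'
import sys
from h import *
from rig import *
n=sys.argv[1];s=sense();print({k:np.round(s[k],1).tolist() for k in("time_s","tcp_pos","orientation","wrist_force","grip_width")})
def g(c):
    p,d=grab_frame(c);q=get_calibration(c);np.savez(f"{c}{n}.npz",p=p,d=d,K=q["camera_matrix"],R=q["R"],t=q["t"]);return p
w=g("wrist");W=V(f"wrist{n}.npz");C=W.cloud()
m=((C[...,2]>144)&(C[...,2]<157)&(W.d>0)).astype(np.uint8)
k,l,st,ce=cv2.connectedComponentsWithStats(m)
for i in range(1,k):
    P=C[l==i].mean(0)
    if 40<st[i,4]<1500:print("top",ce[i].round(),st[i,4],P.round(1),"angle from +y ccw",np.degrees(np.arctan2(-(P[0]-504.3),P[1]+56.6)).round(1))
if len(sys.argv)>2:
    a=g("side");o=np.zeros((460,800,3),np.uint8);o[:460,:440]=cv2.resize(a[210:325,245:355],None,fx=4,fy=4,interpolation=2);o[:270,440:]=cv2.resize(w,(360,270),interpolation=3)
    cv2.imwrite(f"pics/m{n}.png",o[...,::-1])
E
python3 snap.py 1 v
```

```text
{'time_s': 1.3, 'tcp_pos': [592.4, -114.0, 144.1], 'orientation': [70.3, 89.9, -19.7], 'wrist_force': [-0.8, 0.1, 0.7], 'grip_width': -0.4}
top [27.  9.] 892 [505.9  -2.6 149.6] angle from +y ccw -1.7
top [231. 110.] 656 [564.  -30.4 150.7] angle from +y ccw -66.3
top [236. 282.] 767 [561.4 -89.3 150.7] angle from +y ccw -119.8
top [322. 318.] 1088 [ 592.9 -104.8  150.3] angle from +y ccw -118.5
top [103. 359.] 1153 [ 506.1 -122.5  150.6] angle from +y ccw -178.4
```

View pics/m1.png

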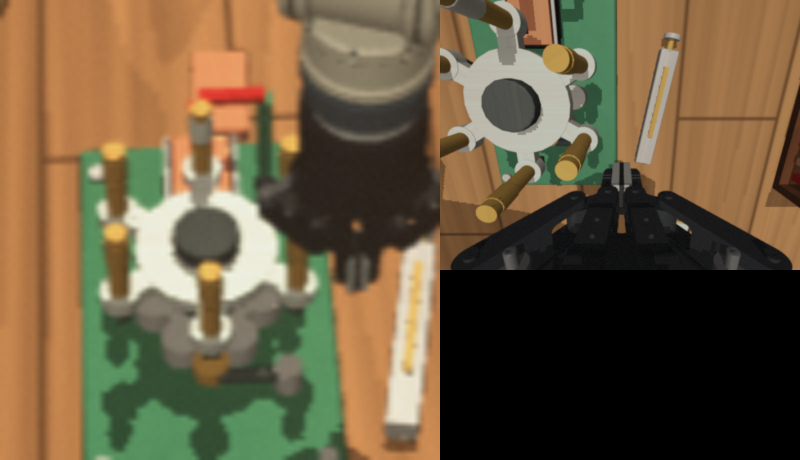

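The picture shows the shut finger outside the turret, right of the (558,-89) post, with the knuckles spread wide above. I'll check their height against the 150 mm post tops.

```bash
python3 - <<'E'
from h import *
for n in("side1",):
    v=V(n+".npz");C=v.cloud();dark=v.p.max(-1)<70
    for z0 in range(110,215,10):
        m=dark&(C[...,2]>=z0)&(C[...,2]<z0+10)&(C[...,0]>515)&(C[...,0]<700)&(C[...,1]<-60)&(C[...,1]>-170)
        if m.sum()>2:print(z0,m.sum(),np.percentile(C[m],[2,98],axis=0).round(0).tolist())
E
```

```text
110 3 [[516.0, -82.0, 111.0], [519.0, -76.0, 112.0]]
130 8 [[584.0, -125.0, 132.0], [605.0, -118.0, 140.0]]
140 13 [[583.0, -125.0, 141.0], [605.0, -118.0, 148.0]]
150 13 [[582.0, -126.0, 152.0], [602.0, -108.0, 160.0]]
160 33 [[575.0, -128.0, 160.0], [616.0, -109.0, 170.0]]
170 102 [[560.0, -129.0, 171.0], [627.0, -104.0, 180.0]]
180 72 [[553.0, -130.0, 180.0], [636.0, -104.0, 190.0]]
190 92 [[548.0, -133.0, 190.0], [639.0, -107.0, 200.0]]
200 96 [[543.0, -133.0, 200.0], [647.0, -114.0, 210.0]]
210 128 [[536.0, -134.0, 210.0], [652.0, -103.0, 220.0]]
```

The knuckles start above 170 mm, so they clear the posts. I'll go in, then push click 1 along +y.

Request:
servo_tool(angular=[[0, 0, 0], [0, 0, 0], [0, 0, 0], [0, 0, 0]], translation=[[-0.012, -0.001, 0], [-0.024, -0.001, 0], [-0.029, -0.001, 0], [-0.029, -0.001, 0]], grip=[-1, -1, -1, -1])

```text
time_s: 1.75
tcp_pos: [562.4, -115.0, 143.9]
orientation: [73.9, 90.0, -16.1]
wrist_force: [0.0, -0.4, 0.7]
grip_width: -0.6
```

Request:
servo_tool(angular=[[0, 0, 0], [0, 0, 0], [0, 0, 0], [0, 0, 0], [0, 0, 0], [0, 0, 0], [0, 0, 0], [0, 0, 0]], translation=[[0, 0.002, 0], [0, 0.004, 0], [0, 0.006, 0], [0, 0.008, 0], [0, 0.01, 0], [0, 0.012, 0], [0, 0.014, 0], [0, 0.016, 0]], grip=[-1, -1, -1, -1, -1, -1, -1, -1])

```text
time_s: 2.42
tcp_pos: [565.0, -100.1, 143.7]
orientation: [51.6, 89.8, -38.4]
wrist_force: [4.3, -5.6, -1.1]
grip_width: -0.3
```

Request:
servo_tool(angular=[[0, 0, 0], [0, 0, 0], [0, 0, 0], [0, 0, 0], [0, 0, 0], [0, 0, 0], [0, 0, 0], [0, 0, 0]], translation=[[0, 0.002, 0], [0, 0.004, 0], [0, 0.006, 0], [0, 0.008, 0], [0, 0.01, 0], [0, 0.012, 0], [0, 0.014, 0], [0, 0.016, 0]], grip=[-1, -1, -1, -1, -1, -1, -1, -1])

```text
time_s: 3.08
tcp_pos: [562.8, -82.6, 143.2]
orientation: [-130.9, 90.0, 139.1]
wrist_force: [0.5, -1.1, 0.6]
grip_width: 0.1
```

Request:
servo_tool(angular=[[0, 0, 0], [0, 0, 0], [0, 0, 0], [0, 0, 0]], translation=[[0, 0.002, 0], [0, 0.004, 0], [0, 0.006, 0], [0, 0.008, 0]], grip=[-1, -1, -1, -1])

```text
time_s: 3.42
tcp_pos: [562.8, -74.6, 143.2]
orientation: [-127.5, 90.0, 142.5]
wrist_force: [-0.0, -1.0, -0.4]
grip_width: -0.1
```

```bash
python3 snap.py 2
```

```text
{'time_s': 3.4, 'tcp_pos': [562.8, -74.6, 143.2], 'orientation': [-127.5, 90.0, 142.5], 'wrist_force': [-0.0, -1.0, -0.4], 'grip_width': -0.1}
top [234. 144.] 599 [534.7  -1.2 150.8] angle from +y ccw -28.8
top [331. 282.] 677 [566.6 -49.3 150.7] angle from +y ccw -83.3
top [ 11. 320.] 911 [443.9 -66.2 149. ] angle from +y ccw 99.1
top [304. 321.] 457 [556.5 -65.2 150.6] angle from +y ccw -99.4
top [349. 324.] 212 [573.7 -67.  150. ] angle from +y ccw -98.5
```

Request:
servo_tool(angular=[[0, 0, 0], [0, 0, 0], [0, 0, 0], [0, 0, 0], [0, 0, 0], [0, 0, 0], [0, 0, 0], [0, 0, 0]], translation=[[0, 0.002, 0], [0, 0.004, 0], [0, 0.006, 0], [0, 0.008, 0], [0, 0.01, 0], [0, 0.012, 0], [0, 0.014, 0], [0, 0.016, 0]], grip=[-1, -1, -1, -1, -1, -1, -1, -1])

```text
time_s: 4.13
tcp_pos: [563.0, -58.8, 143.3]
orientation: [157.6, 90.0, 67.6]
wrist_force: [-1.1, -0.2, 0.7]
grip_width: 0.1
```

```bash
python3 snap.py 3
```

```text
{'time_s': 4.1, 'tcp_pos': [563.0, -58.8, 143.3], 'orientation': [157.6, 90.0, 67.6], 'wrist_force': [-1.1, -0.2, 0.7], 'grip_width': 0.1}
top [154. 174.] 984 [507.9   5.2 150.7] angle from +y ccw -3.3
top [ 14. 265.] 1213 [452.2 -27.4 149.8] angle from +y ccw 60.7
top [310. 255.] 594 [559.3 -23.3 150.7] angle from +y ccw -58.8
top [322. 319.] 1058 [563.5 -49.1 150.1] angle from +y ccw -82.8
top [ 48. 406.] 1288 [450.  -89.6 150.6] angle from +y ccw 121.3
top [322. 404.] 276 [563.4 -88.8 149.8] angle from +y ccw -118.6
```

Click 1 done: posts are back at the six stations, with the finger free between two. Returning around the outside for click 2.

Request:
servo_tool(angular=[[0, 0, 0], [0, 0, 0], [0, 0, 0], [0, 0, 0], [0, 0, 0], [0, 0, 0], [0, 0, 0], [0, 0, 0]], translation=[[0.01, 0, 0], [0.02, 0, 0], [0.03, 0, 0], [0.03, 0, 0], [0.03, -0.02, 0], [0.03, -0.04, 0], [0.03, -0.056, 0], [0.03, -0.056, 0]], grip=[-1, -1, -1, -1, -1, -1, -1, -1])

```text
time_s: 4.85
tcp_pos: [593.3, -117.6, 142.9]
orientation: [-6.2, 90.0, -96.4]
wrist_force: [0.4, 0.6, 0.7]
grip_width: 0.3
```

Request:
servo_tool(angular=[[0, 0, 0], [0, 0, 0], [0, 0, 0], [0, 0, 0], [0, 0, 0], [0, 0, 0], [0, 0, 0], [0, 0, 0]], translation=[[-0.01, 0, 0], [-0.02, 0, 0], [-0.03, 0, 0], [-0.03, 0, 0], [-0.03, 0.002, 0], [-0.03, 0.004, 0], [-0.03, 0.006, 0], [-0.03, 0.008, 0]], grip=[-1, -1, -1, -1, -1, -1, -1, -1])

```text
time_s: 5.52
tcp_pos: [564.9, -108.3, 143.9]
orientation: [45.4, 89.7, -44.6]
wrist_force: [7.9, -10.5, -3.1]
grip_width: 0.0
```

Request:
servo_tool(angular=[[0, 0, 0], [0, 0, 0], [0, 0, 0], [0, 0, 0], [0, 0, 0], [0, 0, 0], [0, 0, 0], [0, 0, 0]], translation=[[0, 0.002, 0], [0, 0.004, 0], [0, 0.006, 0], [0, 0.008, 0], [0, 0.01, 0], [0, 0.012, 0], [0, 0.014, 0], [0, 0.016, 0]], grip=[-1, -1, -1, -1, -1, -1, -1, -1])

```text
time_s: 6.18
tcp_pos: [563.9, -91.0, 143.6]
orientation: [63.1, 89.9, -26.9]
wrist_force: [2.2, -3.1, 1.0]
grip_width: 0.0
```

Request:
servo_tool(angular=[[0, 0, 0], [0, 0, 0], [0, 0, 0], [0, 0, 0], [0, 0, 0], [0, 0, 0], [0, 0, 0], [0, 0, 0]], translation=[[0, 0.002, 0], [0, 0.004, 0], [0, 0.006, 0], [0, 0.008, 0], [0, 0.01, 0], [0, 0.012, 0], [0, 0.014, 0], [0, 0.016, 0]], grip=[-1, -1, -1, -1, -1, -1, -1, -1])

```text
time_s: 6.85
tcp_pos: [562.7, -74.6, 143.1]
orientation: [-125.7, 90.0, 144.3]
wrist_force: [-0.2, 0.6, 0.3]
grip_width: -0.2
```

Request:
servo_tool(angular=[[0, 0, 0], [0, 0, 0], [0, 0, 0], [0, 0, 0], [0, 0, 0], [0, 0, 0], [0, 0, 0], [0, 0, 0]], translation=[[0, 0.002, 0], [0, 0.004, 0], [0, 0.006, 0], [0, 0.008, 0], [0, 0.01, 0], [0, 0.012, 0], [0, 0.014, 0], [0, 0.016, 0]], grip=[-1, -1, -1, -1, -1, -1, -1, -1])

```text
time_s: 7.52
tcp_pos: [563.0, -58.8, 143.3]
orientation: [91.5, 90.0, 1.5]
wrist_force: [0.4, 0.1, 0.3]
grip_width: -0.3
```

```bash
python3 snap.py 4
```

```text
{'time_s': 7.5, 'tcp_pos': [563.0, -58.8, 143.3], 'orientation': [91.5, 90.0, 1.5], 'wrist_force': [0.4, 0.1, 0.3], 'grip_width': -0.3}
top [154. 174.] 991 [507.9   5.2 150.7] angle from +y ccw -3.4
top [ 14. 265.] 1206 [452.1 -27.4 149.8] angle from +y ccw 60.7
top [310. 255.] 595 [559.2 -23.3 150.8] angle from +y ccw -58.8
top [322. 319.] 1052 [563.5 -49.2 150. ] angle from +y ccw -82.8
top [ 48. 406.] 1288 [450.  -89.6 150.6] angle from +y ccw 121.3
top [322. 404.] 276 [563.4 -88.9 149.7] angle from +y ccw -118.6
```

Click 2 done, with a contact force of about 13 N, which is within limits. I'll make contact more gently for click 3.

Request:
servo_tool(angular=[[0, 0, 0], [0, 0, 0], [0, 0, 0], [0, 0, 0], [0, 0, 0], [0, 0, 0], [0, 0, 0], [0, 0, 0]], translation=[[0.01, 0, 0], [0.02, 0, 0], [0.03, 0, 0], [0.03, 0, 0], [0.03, -0.02, 0], [0.03, -0.04, 0], [0.03, -0.056, 0], [0.03, -0.056, 0]], grip=[-1, -1, -1, -1, -1, -1, -1, -1])

```text
time_s: 8.23
tcp_pos: [593.3, -117.5, 143.0]
orientation: [-5.6, 90.0, -95.8]
wrist_force: [0.5, -0.9, 0.7]
grip_width: 0.1
```

Request:
servo_tool(angular=[[0, 0, 0], [0, 0, 0], [0, 0, 0], [0, 0, 0], [0, 0, 0], [0, 0, 0], [0, 0, 0], [0, 0, 0]], translation=[[-0.01, 0, 0], [-0.02, 0, 0], [-0.03, 0, 0], [-0.03, 0, 0], [-0.03, 0.001, 0], [-0.03, 0.002, 0], [-0.03, 0.003, 0], [-0.03, 0.004, 0]], grip=[-1, -1, -1, -1, -1, -1, -1, -1])

```text
time_s: 8.9
tcp_pos: [563.7, -111.8, 143.6]
orientation: [26.0, 89.9, -64.0]
wrist_force: [1.2, -6.9, 1.2]
grip_width: -0.0
```

Request:
servo_tool(angular=[[0, 0, 0], [0, 0, 0], [0, 0, 0], [0, 0, 0], [0, 0, 0], [0, 0, 0], [0, 0, 0], [0, 0, 0]], translation=[[0, 0.001, 0], [0, 0.002, 0], [0, 0.003, 0], [0, 0.004, 0], [0, 0.005, 0], [0, 0.006, 0], [0, 0.007, 0], [0, 0.008, 0]], grip=[-1, -1, -1, -1, -1, -1, -1, -1])

```text
time_s: 9.57
tcp_pos: [565.0, -104.4, 143.7]
orientation: [50.9, 89.7, -39.2]
wrist_force: [7.1, -7.5, -1.2]
grip_width: 0.1
```

Request:
servo_tool(angular=[[0, 0, 0], [0, 0, 0], [0, 0, 0], [0, 0, 0], [0, 0, 0], [0, 0, 0], [0, 0, 0], [0, 0, 0]], translation=[[0, 0.0015, 0], [0, 0.003, 0], [0, 0.0045, 0], [0, 0.006, 0], [0, 0.0075, 0], [0, 0.009, 0], [0, 0.0105, 0], [0, 0.012, 0]], grip=[-1, -1, -1, -1, -1, -1, -1, -1])

```text
time_s: 10.23
tcp_pos: [563.6, -91.1, 143.4]
orientation: [64.5, 89.9, -25.5]
wrist_force: [2.4, -2.9, 0.2]
grip_width: -0.2
```

Request:
servo_tool(angular=[[0, 0, 0], [0, 0, 0], [0, 0, 0], [0, 0, 0], [0, 0, 0], [0, 0, 0], [0, 0, 0], [0, 0, 0]], translation=[[0, 0.002, 0], [0, 0.004, 0], [0, 0.006, 0], [0, 0.008, 0], [0, 0.01, 0], [0, 0.012, 0], [0, 0.014, 0], [0, 0.016, 0]], grip=[-1, -1, -1, -1, -1, -1, -1, -1])

```text
time_s: 10.9
tcp_pos: [562.8, -74.6, 143.2]
orientation: [-127.6, 90.0, 142.5]
wrist_force: [0.4, 0.2, -0.3]
grip_width: 0.1
```

Request:
servo_tool(angular=[[0, 0, 0], [0, 0, 0], [0, 0, 0], [0, 0, 0], [0, 0, 0], [0, 0, 0], [0, 0, 0], [0, 0, 0]], translation=[[0, 0.002, 0], [0, 0.004, 0], [0, 0.006, 0], [0, 0.008, 0], [0, 0.01, 0], [0, 0.012, 0], [0, 0.014, 0], [0, 0.016, 0]], grip=[-1, -1, -1, -1, -1, -1, -1, -1])

```text
time_s: 11.57
tcp_pos: [563.0, -58.8, 143.2]
orientation: [-118.2, 90.0, 151.8]
wrist_force: [-0.6, 0.2, 1.2]
grip_width: 0.1
```

```bash
python3 snap.py 5 v
```

```text
{'time_s': 11.6, 'tcp_pos': [563.0, -58.8, 143.2], 'orientation': [-118.2, 90.0, 151.8], 'wrist_force': [-0.6, 0.2, 1.2], 'grip_width': 0.1}
top [154. 174.] 988 [507.9   5.2 150.7] angle from +y ccw -3.4
top [ 14. 265.] 1215 [452.2 -27.4 149.8] angle from +y ccw 60.7
top [310. 255.] 593 [559.3 -23.3 150.7] angle from +y ccw -58.8
top [322. 319.] 1048 [563.5 -49.1 150.1] angle from +y ccw -82.8
top [ 47. 407.] 1297 [450.  -89.6 150.7] angle from +y ccw 121.3
top [322. 404.] 274 [563.4 -88.8 149.8] angle from +y ccw -118.6
```

View pics/m5.png

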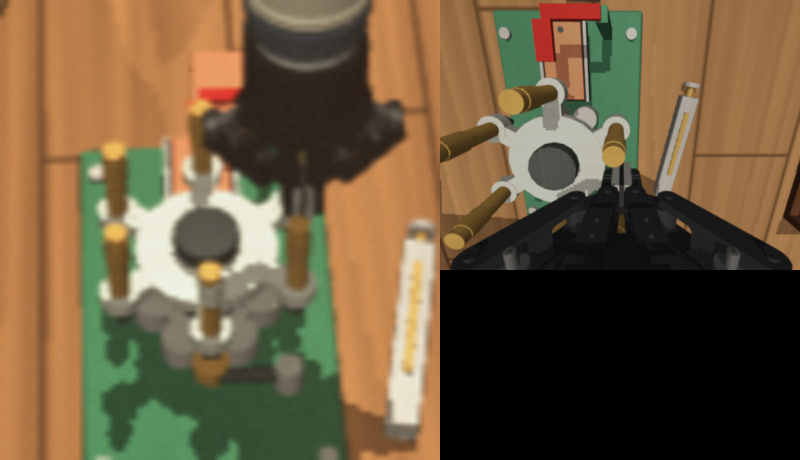

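Type 0 (light band) is now at the -y position (210,280), so 3 clicks are confirmed and the finger is clear. Fourth and last click:

Request:
servo_tool(angular=[[0, 0, 0], [0, 0, 0], [0, 0, 0], [0, 0, 0], [0, 0, 0], [0, 0, 0], [0, 0, 0], [0, 0, 0]], translation=[[0.01, 0, 0], [0.02, 0, 0], [0.03, 0, 0], [0.03, 0, 0], [0.03, -0.02, 0], [0.03, -0.04, 0], [0.03, -0.056, 0], [0.03, -0.056, 0]], grip=[-1, -1, -1, -1, -1, -1, -1, -1])

```text
time_s: 12.33
tcp_pos: [593.3, -117.5, 143.0]
orientation: [-7.9, 90.0, -98.0]
wrist_force: [-0.3, -0.7, 0.5]
grip_width: -0.5
```

Request:
servo_tool(angular=[[0, 0, 0], [0, 0, 0], [0, 0, 0], [0, 0, 0], [0, 0, 0], [0, 0, 0], [0, 0, 0], [0, 0, 0]], translation=[[-0.01, 0, 0], [-0.02, 0, 0], [-0.03, 0, 0], [-0.03, 0, 0], [-0.03, 0.001, 0], [-0.03, 0.002, 0], [-0.03, 0.003, 0], [-0.03, 0.004, 0]], grip=[-1, -1, -1, -1, -1, -1, -1, -1])

```text
time_s: 13.0
tcp_pos: [563.7, -111.8, 143.6]
orientation: [25.1, 89.9, -64.9]
wrist_force: [1.1, -7.2, 1.3]
grip_width: 0.3
```

Request:
servo_tool(angular=[[0, 0, 0], [0, 0, 0], [0, 0, 0], [0, 0, 0], [0, 0, 0], [0, 0, 0], [0, 0, 0], [0, 0, 0]], translation=[[0, 0.001, 0], [0, 0.002, 0], [0, 0.003, 0], [0, 0.004, 0], [0, 0.005, 0], [0, 0.006, 0], [0, 0.007, 0], [0, 0.008, 0]], grip=[-1, -1, -1, -1, -1, -1, -1, -1])

```text
time_s: 13.67
tcp_pos: [565.0, -104.4, 143.7]
orientation: [50.9, 89.7, -39.1]
wrist_force: [5.0, -7.3, -1.1]
grip_width: -0.1
```

Request:
servo_tool(angular=[[0, 0, 0], [0, 0, 0], [0, 0, 0], [0, 0, 0], [0, 0, 0], [0, 0, 0], [0, 0, 0], [0, 0, 0]], translation=[[0, 0.0015, 0], [0, 0.003, 0], [0, 0.0045, 0], [0, 0.006, 0], [0, 0.0075, 0], [0, 0.009, 0], [0, 0.0105, 0], [0, 0.012, 0]], grip=[-1, -1, -1, -1, -1, -1, -1, -1])

```text
time_s: 14.33
tcp_pos: [563.6, -91.1, 143.4]
orientation: [62.9, 89.9, -27.1]
wrist_force: [0.9, -3.1, 0.9]
grip_width: 0.1
```

Request:
servo_tool(angular=[[0, 0, 0], [0, 0, 0], [0, 0, 0], [0, 0, 0], [0, 0, 0], [0, 0, 0], [0, 0, 0], [0, 0, 0]], translation=[[0, 0.002, 0], [0, 0.004, 0], [0, 0.006, 0], [0, 0.008, 0], [0, 0.01, 0], [0, 0.012, 0], [0, 0.014, 0], [0, 0.016, 0]], grip=[-1, -1, -1, -1, -1, -1, -1, -1])

```text
time_s: 15.0
tcp_pos: [562.8, -74.6, 143.1]
orientation: [-126.4, 90.0, 143.6]
wrist_force: [-0.3, 0.1, -0.1]
grip_width: -0.1
```

Request:
servo_tool(angular=[[0, 0, 0], [0, 0, 0], [0, 0, 0], [0, 0, 0], [0, 0, 0], [0, 0, 0], [0, 0, 0], [0, 0, 0]], translation=[[0, 0.002, 0], [0, 0.004, 0], [0, 0.006, 0], [0, 0.008, 0], [0, 0.01, 0], [0, 0.012, 0], [0, 0.014, 0], [0, 0.016, 0]], grip=[-1, -1, -1, -1, -1, -1, -1, -1])

```text
time_s: 15.67
tcp_pos: [563.0, -58.8, 143.3]
orientation: [-134.3, 90.0, 135.7]
wrist_force: [0.3, -0.4, -0.3]
grip_width: -0.2
```

```bash
python3 snap.py 6
```

```text
{'time_s': 15.7, 'tcp_pos': [563.0, -58.8, 143.3], 'orientation': [-134.3, 90.0, 135.7], 'wrist_force': [0.3, -0.4, -0.3], 'grip_width': -0.2}
top [154. 174.] 984 [507.9   5.1 150.7] angle from +y ccw -3.4
top [ 14. 265.] 1213 [452.2 -27.4 149.9] angle from +y ccw 60.8
top [310. 255.] 597 [559.3 -23.3 150.7] angle from +y ccw -58.8
top [322. 319.] 1056 [563.5 -49.1 150.1] angle from +y ccw -82.8
top [ 48. 406.] 1296 [450.1 -89.6 150.7] angle from +y ccw 121.3
top [322. 404.] 271 [563.4 -88.8 149.9] angle from +y ccw -118.6
```

All four clicks done. Backing out, rising, and moving over the station at (505,8).

Request:
servo_tool(angular=[[0, 0, 0], [0, 0, 0], [0, 0, 0], [0, 0, 0], [0, 0, 0], [0, 0, 0], [0, 0, 0]], translation=[[0.01, 0, 0], [0.02, 0, 0], [0.03, 0, 0], [0.03, 0, 0.02], [0.03, 0, 0.04], [0.03, 0, 0.06], [0.03, 0, 0.06]], grip=[-1, -1, -1, -1, -1, -1, -1])

```text
time_s: 16.3
tcp_pos: [595.4, -59.4, 207.0]
orientation: [76.2, 89.7, -13.8]
wrist_force: [1.0, 0.5, 0.6]
grip_width: -0.2
```

Request:
servo_tool(angular=[[0, 0, 0], [0, 0, 0], [0, 0, 0], [0, 0, 0], [0, 0, 0], [0, 0, 0], [0, 0, 0]], translation=[[-0.02, 0.015, 0], [-0.04, 0.03, 0], [-0.06, 0.045, 0], [-0.08, 0.06, 0], [-0.088, 0.067, 0], [-0.088, 0.067, 0], [-0.088, 0.067, 0]], grip=[-1, -1, -1, -1, -1, -1, -1])

```text
time_s: 16.88
tcp_pos: [505.9, 8.0, 203.5]
orientation: [75.0, 89.9, -15.0]
wrist_force: [0.4, -0.5, -0.0]
grip_width: -0.2
```

```bash
python3 snap.py 7 v
```

```text
{'time_s': 16.9, 'tcp_pos': [505.9, 8.0, 203.5], 'orientation': [75.0, 89.9, -15.0], 'wrist_force': [0.4, -0.5, -0.0], 'grip_width': -0.2}
top [316. 277.] 293 [503.1   8.7 150.5] angle from +y ccw 1.1
top [223. 329.] 380 [449.  -24.  150.5] angle from +y ccw 59.5
top [409. 329.] 356 [557.  -24.1 150.4] angle from +y ccw -58.3
```

View pics/m7.png

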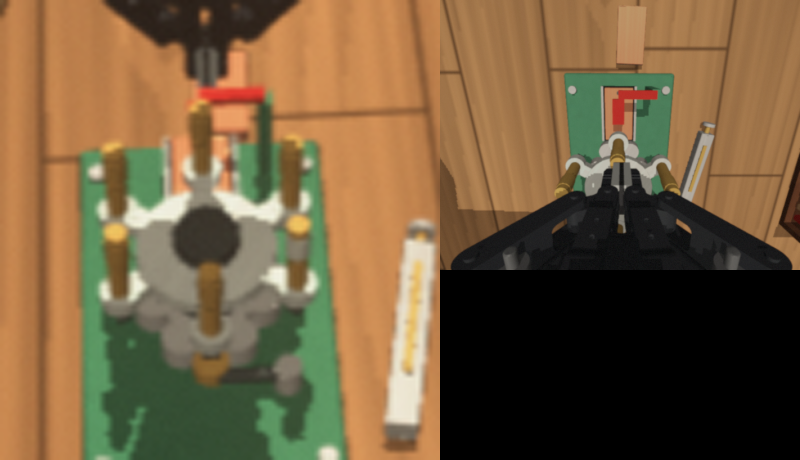

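Type 0 now stands at (298,235), 240° on from the start, so exactly four clicks. The finger is above the station type. Descending and feeling.

Request:
servo_tool(angular=[[0, 0, 0], [0, 0, 0], [0, 0, 0], [0, 0, 0], [0, 0, 0], [0, 0, 0]], translation=[[-0.001, 0, -0.01], [-0.001, 0, -0.018], [-0.001, 0, -0.024], [-0.001, 0, -0.026], [-0.001, 0, -0.026], [-0.001, 0, -0.026]], grip=[-1, -1, -1, -1, -1, -1])

```text
time_s: 17.48
tcp_pos: [504.3, 7.7, 177.4]
orientation: [2.6, 90.0, -87.4]
wrist_force: [0.4, -1.1, 0.6]
grip_width: 0.4
```

Request:
servo_tool(angular=[[0, 0, 0], [0, 0, 0], [0, 0, 0], [0, 0, 0], [0, 0, 0], [0, 0, 0], [0, 0, 0]], translation=[[0, 0, -0.001], [0, 0, -0.002], [0, 0, -0.003], [0, 0, -0.004], [0, 0, -0.005], [0, 0, -0.006], [0, 0, -0.006]], grip=[-1, -1, -1, -1, -1, -1, -1])

```text
time_s: 18.07
tcp_pos: [504.1, 8.0, 171.2]
orientation: [95.6, 90.0, 5.7]
wrist_force: [0.4, -1.5, 2.8]
grip_width: 0.1
```

Request:
servo_tool(angular=[[0, 0, 0], [0, 0, 0], [0, 0, 0]], translation=[[0, 0, -0.001], [0, 0, -0.002], [0, 0, -0.002]], grip=[-1, -1, -1])

```text
time_s: 18.32
tcp_pos: [504.0, 8.0, 169.1]
orientation: [116.1, 90.0, 26.1]
wrist_force: [1.8, -1.7, 2.8]
grip_width: -0.3
```

Request:
servo_tool(angular=[[0, 0, 0], [0, 0, 0], [0, 0, 0]], translation=[[0, 0, -0.0007], [0, 0, -0.0014], [0, 0, -0.0014]], grip=[-1, -1, -1])

```text
time_s: 18.57
tcp_pos: [504.1, 8.0, 167.8]
orientation: [129.3, 90.0, 39.3]
wrist_force: [0.8, -2.5, 2.2]
grip_width: -0.2
```

Request:
servo_tool(angular=[[0, 0, 0], [0, 0, 0], [0, 0, 0]], translation=[[0, 0, -0.0007], [0, 0, -0.0014], [0, 0, -0.0014]], grip=[-1, -1, -1])

```text
time_s: 18.82
tcp_pos: [504.0, 8.0, 166.4]
orientation: [68.4, 90.0, -21.6]
wrist_force: [1.6, -1.5, 2.6]
grip_width: -0.3
```

Request:
servo_tool(angular=[[0, 0, 0], [0, 0, 0], [0, 0, 0]], translation=[[0, 0, -0.0007], [0, 0, -0.0014], [0, 0, -0.0014]], grip=[-1, -1, -1])

```text
time_s: 19.07
tcp_pos: [504.0, 8.0, 165.0]
orientation: [89.8, 90.0, -0.2]
wrist_force: [2.1, -1.6, 3.0]
grip_width: 0.1
```

Request:
servo_tool(angular=[[0, 0, 0], [0, 0, 0], [0, 0, 0]], translation=[[0, 0, -0.0007], [0, 0, -0.0014], [0, 0, -0.0014]], grip=[-1, -1, -1])

```text
time_s: 19.32
tcp_pos: [504.0, 8.0, 163.6]
orientation: [162.5, 90.0, 72.5]
wrist_force: [1.9, -2.6, 2.2]
grip_width: -0.0
```

Request:
servo_tool(angular=[[0, 0, 0], [0, 0, 0], [0, 0, 0]], translation=[[0, 0, -0.0007], [0, 0, -0.0014], [0, 0, -0.0014]], grip=[-1, -1, -1])

```text
time_s: 19.57
tcp_pos: [504.0, 8.0, 162.2]
orientation: [-112.8, 90.0, 157.2]
wrist_force: [2.2, -1.0, 3.4]
grip_width: 0.1
```

Request:
servo_tool(angular=[[0, 0, 0], [0, 0, 0], [0, 0, 0]], translation=[[0, 0, -0.0007], [0, 0, -0.0014], [0, 0, -0.0014]], grip=[-1, -1, -1])

```text
time_s: 19.82
tcp_pos: [504.0, 8.0, 160.8]
orientation: [-94.5, 90.0, 175.5]
wrist_force: [1.0, -0.4, 3.7]
grip_width: 0.0
```

Request:
servo_tool(angular=[[0, 0, 0], [0, 0, 0], [0, 0, 0]], translation=[[0, 0, -0.0007], [0, 0, -0.0014], [0, 0, -0.0014]], grip=[-1, -1, -1])

```text
time_s: 20.07
tcp_pos: [504.0, 8.0, 159.4]
orientation: [-143.3, 90.0, 126.7]
wrist_force: [2.0, -0.9, 3.7]
grip_width: 0.3
```

Request:
servo_tool(angular=[[0, 0, 0], [0, 0, 0], [0, 0, 0]], translation=[[0, 0, -0.0006], [0, 0, -0.0012], [0, 0, -0.0012]], grip=[-1, -1, -1])

```text
time_s: 20.32
tcp_pos: [504.1, 8.0, 158.5]
orientation: [82.3, 90.0, -7.7]
wrist_force: [1.2, -1.4, 6.9]
grip_width: 0.0
```

Touch felt: 6.9 N against about 3.4 N of spring at this depth. I'll go on in small steps.

Request:
servo_tool(angular=[[0, 0, 0], [0, 0, 0], [0, 0, 0]], translation=[[0, 0, -0.0005], [0, 0, -0.001], [0, 0, -0.001]], grip=[-1, -1, -1])

```text
time_s: 20.57
tcp_pos: [504.1, 8.0, 157.8]
orientation: [80.6, 90.0, -9.4]
wrist_force: [-0.0, -0.6, 10.3]
grip_width: -0.2
```

Request:
servo_tool(angular=[[0, 0, 0]], translation=[[0, 0, 0]], grip=[-1])

```text
time_s: 20.65
tcp_pos: [504.1, 8.0, 157.8]
orientation: [79.2, 90.0, -10.8]
wrist_force: [-0.9, -0.3, 9.8]
grip_width: -0.0
```

Request:
servo_tool(angular=[[0, 0, 0], [0, 0, 0], [0, 0, 0], [0, 0, 0]], translation=[[0, 0, -0.0005], [0, 0, -0.001], [0, 0, -0.0015], [0, 0, -0.0015]], grip=[-1, -1, -1, -1])

```text
time_s: 20.98
tcp_pos: [504.2, 8.0, 156.8]
orientation: [79.4, 89.9, -10.6]
wrist_force: [-1.6, -0.4, 15.1]
grip_width: 0.1
```

Request:
servo_tool(angular=[[0, 0, 0]], translation=[[0, 0, 0]], grip=[-1])

```text
time_s: 21.07
tcp_pos: [504.2, 8.0, 156.8]
orientation: [78.9, 89.9, -11.1]
wrist_force: [-2.0, -1.3, 14.3]
grip_width: 0.1
```

Request:
servo_tool(angular=[[0, 0, 0], [0, 0, 0], [0, 0, 0], [0, 0, 0], [0, 0, 0], [0, 0, 0], [0, 0, 0], [0, 0, 0]], translation=[[0, 0, -0.0001], [0, 0, -0.0001], [0, 0, -0.0001], [0, 0, -0.0001], [0, 0, -0.0001], [0, 0, -0.0001], [0, 0, -0.0001], [0, 0, -0.0001]], grip=[-1, -1, -1, -1, -1, -1, -1, -1])

```text
time_s: 21.73
tcp_pos: [504.2, 8.0, 156.8]
orientation: [77.9, 89.9, -12.1]
wrist_force: [-0.8, 0.6, 14.6]
grip_width: -0.4
```

Request:
servo_tool(angular=[[0, 0, 0], [0, 0, 0], [0, 0, 0], [0, 0, 0], [0, 0, 0], [0, 0, 0], [0, 0, 0], [0, 0, 0]], translation=[[0, 0, 0.002], [0, 0, 0.004], [0, 0, 0.007], [0, 0, 0.01], [0, 0, 0.014], [0, 0, 0.018], [0, 0, 0.024], [0, 0, 0.035]], grip=[-1, -1, -1, -1, -1, -1, -1, -1])

```text
time_s: 22.4
tcp_pos: [503.1, 8.3, 190.1]
orientation: [-104.1, 89.8, 165.9]
wrist_force: [0.8, 0.4, 0.6]
grip_width: -0.1
```

Request:
servo_tool(angular=[[0, 0, 0], [0, 0, 0], [0, 0, 0], [0, 0, 0], [0, 0, 0], [0, 0, 0], [0, 0, 0], [0, 0, 0]], translation=[[0, 0, 0.02], [0, 0, 0.045], [0, 0, 0.06], [0.01, 0.0, 0.07], [0.03, 0, 0.07], [0.045, 0, 0.07], [0.045, 0, 0.07], [0.045, 0, 0.07]], grip=[-1, -1, -1, -1, -1, -1, -1, -1])

```text
time_s: 23.07
tcp_pos: [548.7, 8.2, 260.0]
orientation: [-103.8, 89.9, 166.2]
wrist_force: [0.8, 0.5, 0.3]
grip_width: -0.0
```

```bash
python3 snap.py 8 v
```

```text
{'time_s': 23.1, 'tcp_pos': [548.7, 8.2, 260.0], 'orientation': [-103.8, 89.9, 166.2], 'wrist_force': [0.8, 0.5, 0.3], 'grip_width': -0.0}
top [261. 247.] 165 [504.9   8.4 150.7] angle from +y ccw -0.5
top [189. 289.] 234 [449.5 -24.8 150.5] angle from +y ccw 59.8
top [337. 287.] 134 [559.2 -23.1 149.8] angle from +y ccw -58.6
top [193. 359.] 90 [444.5 -87.  148.6] angle from +y ccw 116.9
```

View pics/m8.png

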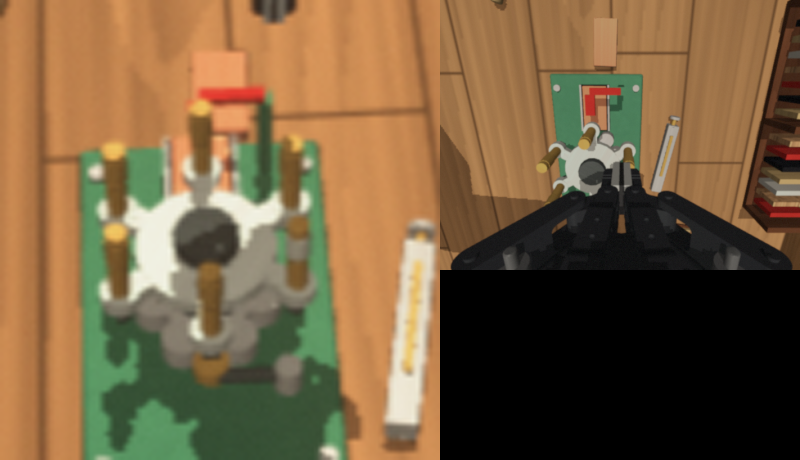

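The picture shows type 4 sprung back up at the station (200,110), type 0 still at (298,235), the neighbours undisturbed and the arm clear. Handing in.

```bash
python3 -c "
from rig import *
print(sign_off())"
```

```text
the job is handed in; nothing more can be done
None
```

I turned the turret four clicks anticlockwise, pressed type 4 on the tag, let it spring back up, and handed the job in at about 23 s. No verdict came back.

- **Card:** the red-framed pocket held the four-dot card.
- **Turret:** I turned it one click at a time with the shut jaws and checked that it was at rest after each click. The highest force I read while pushing was about 13 N, but readings came only at the end of each move, so a brief higher peak would not show.
- **Press:** type 4 met the tag after about 13 mm. I held it for just over 0.7 s at 14.3–15.1 N at the wrist. Taking off about 3.3 N for the return spring and sensor offset puts roughly 11–12 N on the tag. That figure is inferred, not measured directly.
- **Last checks:** type 4's top was back at about 150 mm in the station. The white-capped type 0 stood 240° on from its start, as four clicks should give. The other types looked up, the part of the bench in view looked undisturbed, and the arm was clear with about zero force. One far post, partly hidden, read 148.6 mm instead of 150, which I put down to the partial view.

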